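# Fetch the bench block from behind the bottles in the finishes rack

## Robot

A 6-joint arm with a two-finger parallel gripper is mounted at the origin on the work surface. World frame = base frame: x ahead of the robot, y to its left, z up, the work surface at z = 0. Lengths are in m, angles in degrees, forces in N, time in s.
With the tool pointing down it reaches from about 0.3 to 0.75 m from the base axis. Payload 8.5 kg.
Tool frame: the origin (TCP) lies on the mounting face of the last link; the fingertips stand tip_extent ahead of it and the grasp point (between the pads) lies 155 mm ahead of it (tip_extent is the distance from the TCP to the fingertips, in m); z points along the fingers, y is the line along which they close (so a half turn about z gives the same grasp; the last joint's range is limited). The gripper opens to 85 mm and grips with 20 to 120 N. Pads are 22 mm wide; open, the fingers measure 114 mm over their backs; the gripper's body (76 mm by 85 mm) begins 54 mm behind the grasp point. The pads swing forward as they close: fully open they stand 13 mm farther back than shut.
Start: joints at [-81.893, 21.807, 74.336, -0, 83.858, -12.336], TCP at [0.192, -0.515, 0.405] pointing down, gripper open.
Joint ranges: [-178.18, 178.18], [-50.72, 133.34], [12.68, 142.11], [-81.47, 261.47], [9.98, 163.14], [-165.26, 165.26]. Speed limits (degrees/s): [136.94, 136.94, 180, 180, 180, 180].

## Interface

Orientations are given as a 3x3 rotation matrix whose columns are the frame's x, y, z axes.
In Python, from rig import observe, get_image, camera_params, close_job, tip_extent gives the robot as it stands.
- The arm moves only by the shell command python3 -m creep 'ROWS' [FORCE]. ROWS is JSON, a list of rows, each an object with "jaw": the gripper's target within -1 to 1 (shut at 1, half-way at 0, fully open at -1); "travel": the shift along the world's x, y, z in mm, a list of three; "roll": the turn about the world's z in rad. A call has 1 to 12 rows; each row is the pose to reach, as a shift and turn from the pose commanded when the call began; what a row does not reach only later rows make up. A row lasts 1/10 s, in which the tool goes at most 50 mm and 8.59 degrees, less where a joint would pass 70% of its speed; a pose out of reach is approached as far as the arm can. A call with a gripper value outside its range is refused whole. The fingers move at their own pace and stop on an object; FORCE is the grip in N (left out, the last holds). Time passes only in rows, so rows that repeat a pose let the fingers close. It gives the time, the measured TCP pose, the force, the opening and the grip force at its end, in the units of the state.
- observe(): the state, without advancing time (a new reading comes with each control period).
- get_image(name): name is "side" or "top" or "wrist"; returns (picture, depth): 420x560x3 uint8, red, green, blue; 420x560 float32, m along the optical axis (not along the pixel's ray), 0 where there is no reading.
- camera_params(name): a dict with "mtx" (3x3 intrinsics, pixels), "dist_coeffs" ([k1, k2, p1, p2, k3] as OpenCV has them; the pictures are not rectified), "extrinsics" (4x4, takes a point from camera to world coordinates). Camera axes: x right, y down, z forward; pixel columns grow to the right and rows downward; lengths in m; the calibration is good to about 2 mm. A picture is of the moment at which its call begins: read the wrist's pose just before it. camera_params takes no time and is no camera call; for the wrist camera it gives the pose at the moment of the call.
- close_job(): hands the job in; it is judged then, once.
The state is a dict: "time_s": time; "q": joint angles; "qvel": joint speeds; "joint_efforts": joint torques, N m; "position": TCP position; "tool_rot": TCP orientation; "ft_force": force on the tool from outside, world axes, zero at the start; "wrist_torque": the same for the moment, N m; "grip_width": finger opening in m; "gripper_force": force on a finger pad.
Only numpy, scipy, OpenCV 4.12 (cv2) and the standard library are available. Lean on these libraries where they do the work, as an engineer would, in place of code of your own. Each camera call takes 0.05 s, during which the arm holds its last target. There are 200 camera calls.

## Task

The steel bench block at the back of the dark wooden rack is boxed in by the round amber bottle, the white square bottle and the tall tin: first stand those three on the empty plywood board. Then set the bench block flat in the middle of the marble slab, and after that stand the two bottles and the tin back in the rack, each upright in the very place where it stood at the start. Drop or knock over nothing, and leave the wax tin, the rivet jar and the mallet where they are.

Things in the scene. Friction and masses are not known exactly. Their poses are not given: they have to be found in the camera images.
- amber_mid (a point): Round amber glass bottle with a tall black cap, standing in the rack: 120 mm high, 50 mm in diameter up to 70 mm above its foot, shoulder to 84 mm, then the cap, 30 mm in diameter, from 86 to 120 mm. This point is on its axis at half height, 60 mm above its foot; z up. Best gripped by the cap (its middle is 43 mm above this point). About 0.2 kg.
- square_mid (a point): White plastic bottle of square section with a round white cap, standing in the rack: 116 mm high, 44 x 44 mm (sides along x and y) up to 76 mm above its foot, shoulder 34 mm square to 84 mm, then the cap, 30 mm in diameter. This point is on its axis at half height, 58 mm above its foot; z up. Best gripped by the cap (its middle is 42 mm above this point). About 0.2 kg.
- tin_mid (a point): Tall bare metal tin, a plain upright cylinder 52 mm in diameter and 108 mm high with a flat top, standing in the rack. This point is on its axis at half height, 54 mm above its foot; z up. Best gripped near the top, 36 mm above this point. About 0.3 kg. The tin and the two bottles stand in front, left and right of the bench block, which of them where differs at each start.
- block_mid (a point): Steel bench block (small round anvil for setting rivets): a steel disc 47 mm in diameter and 32 mm high with a dark line round it and a bevelled top edge, at the back of the rack in the middle, about 18 mm from the back rail, with the two bottles and the tall tin close in front, left and right of it. This point is at its centre, 16 mm above its underside; z up. About 0.4 kg.
- rack: Dark wooden rack, fixed, 180 mm (x) by 330 mm (y), floor (things stand on it) 12 mm above the table, back rail at +x up to 42 mm, end cheeks to 38 mm, front lip to 18 mm. Origin under its centre, on the table; front, -x, roughly to the robot; z up. Fingers closing along its x have 25 mm room at the upper third of the tall things; with those gone, the block is free on both sides along y.
- board: Empty pale plywood board lying on the table, fixed, 150 mm (x) by 230 mm (y) by 12 mm thick: the side area. Origin at the centre of its underside, on the table; z up. It has room for three things side by side along y, 72 mm apart.
- slab: Marble slab lying on the table, fixed, 140 mm (x) by 170 mm (y) by 30 mm thick: the bench block goes flat on the middle of it. Origin at the centre of its underside, on the table; z up. Its top is 30 mm above the table.
- wax: Bystander: low round wax tin with a brass lid, 52 mm in diameter, 23 mm high, in a front corner of the rack, at about x -40, y +125 mm in the rack's frame. Origin at the centre of its underside. Not to be moved.
- jar: Bystander: small clear jar of copper rivets with a cork stopper, 44 mm in diameter, 56 mm high, in the other front corner of the rack, at about x -40, y -125 mm in the rack's frame. Origin at the centre of its underside. Not to be moved.
- mallet: Bystander: wooden mallet lying on the table just beyond the slab (on its +x side), handle along y, 185 mm long, head 92 x 50 mm and 54 mm high at its -y end. Origin on the table under about the middle of its length. Not to be moved.
Things that resemble listed ones, but are neither listed nor needed, are in the scene too. What is shaped like the part that bears amber_mid but blue or purple is not meant.

How it is judged (in metres and radians):
On the way, in this order (a step that is already met when the one before it is completed fails the run):
1. the two bottles and the tall tin all stand upright on the plywood board (x of amber_mid in the frame of board between -0.065 and 0.065 m and y of amber_mid in the frame of board between -0.105 and 0.105 m and z of amber_mid in the frame of board below 0.078 m and angle between each of amber_mid, square_mid, tin_mid's own z axis and vertical below 0.12 rad and linear speed of each of amber, square, tin below 0.03 m/s and x of square_mid in the frame of board between -0.065 and 0.065 m and y of square_mid in the frame of board between -0.105 and 0.105 m and z of square_mid in the frame of board below 0.076 m and x of tin_mid in the frame of board between -0.065 and 0.065 m and y of tin_mid in the frame of board between -0.105 and 0.105 m and z of tin_mid in the frame of board below 0.072 m), for 0.2 s.
2. the bench block lies flat in the middle of the marble slab (horizontal distance between block_mid and slab below 0.015 m and z of block_mid in the frame of slab between 0.04 and 0.051 m and angle between block_mid's own z axis and vertical below 0.12 rad and linear speed of block below 0.03 m/s), for 0.2 s.
At the end, for the whole second after the job is handed in: The bench block lies flat and still on the marble slab, its centre within 15 mm of the slab's centre, and each of the two bottles and the tall tin stands upright and still in the rack within 15 mm of where it stood at the start (all of step 2 and distance of each of amber_mid, square_mid, tin_mid from where it was at the start of the episode below 0.015 m and angle between each of amber_mid, square_mid, tin_mid's own z axis and vertical below 0.12 rad and linear speed of each of amber, square, tin below 0.03 m/s); the robot touches nothing.
It fails at once if a bottle or the tall tin is knocked over (leans by more than 30 degrees) (angle between any of amber_mid, square_mid, tin_mid's own z axis and vertical above 0.52 rad).
It fails at once if a bottle or the tall tin is dropped (comes down on its support faster than 0.5 m/s) ((linear speed of amber above 0.5 m/s and height (world z) of amber_mid below 0.084 m) or (linear speed of square above 0.5 m/s and height (world z) of square_mid below 0.082 m) or (linear speed of tin above 0.5 m/s and height (world z) of tin_mid below 0.078 m)).
It fails at once if the bench block is dropped on the slab (comes down on it faster than 0.5 m/s) (linear speed of block above 0.5 m/s and horizontal distance between block_mid and slab below 0.08 m and z of block_mid in the frame of slab below 0.058 m).
It fails at once if the wax tin, the rivet jar or the mallet is shifted by more than 20 mm (distance of any of wax, jar, mallet from where it was at the start of the episode above 0.02 m).
It also fails if it takes over 150 s, if anything falls off the work surface, if the arm or the gripper's body presses on something with over 40 N, if the wrist force passes 120 N, or if a joint passes its speed limit or range.

## Working session

There is one attempt and no reset: what is moved stays moved. The work goes in short steps, Python scripts to look and compute and a shell command to move; the robot and the scene stay as the last step left them, time stands still between calls to the robot, and variables do not carry over. Pictures are saved under pics/ and viewed, at most 14 in all, crops included, and the job is handed in when it is done.

```bash
ls; mkdir -p pics; cat > h.py <<'E'
import numpy as np, cv2
from rig import *
def cloud(name):
    p=camera_params(name); im,d=get_image(name)
    K=np.array(p["mtx"],float); D=np.array(p["dist_coeffs"],float); T=np.array(p["extrinsics"])
    h,w=d.shape; u,v=np.meshgrid(np.arange(w),np.arange(h))
    n=cv2.undistortPoints(np.stack([u,v],-1).reshape(-1,1,2).astype(np.float64),K,D).reshape(h,w,2)
    P=np.concatenate([n*d[...,None],d[...,None]],-1)@T[:3,:3].T+T[:3,3]
    P[d==0]=np.nan
    return im,P
def save(im,f): cv2.imwrite("pics/"+f,im[...,::-1])
E
python3 - <<'E'
from h import *
o=observe(); print(o["position"],np.round(o["tool_rot"],3),o["grip_width"],tip_extent)
im,P=cloud("top"); save(im,"top0.png"); np.save("top0.npy",P)
im,P=cloud("side"); save(im,"side0.png"); np.save("side0.npy",P)
E
```

```text
pics
[ 0.19209799 -0.5153151   0.40410144] [[ 0.937  0.349 -0.   ]
 [ 0.349 -0.937  0.001]
 [ 0.    -0.001 -1.   ]] 0.08477532000712058 0.1734
```

View pics/top0.png

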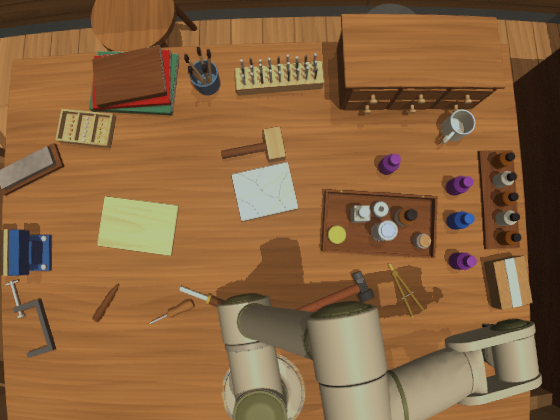

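View pics/side0.png

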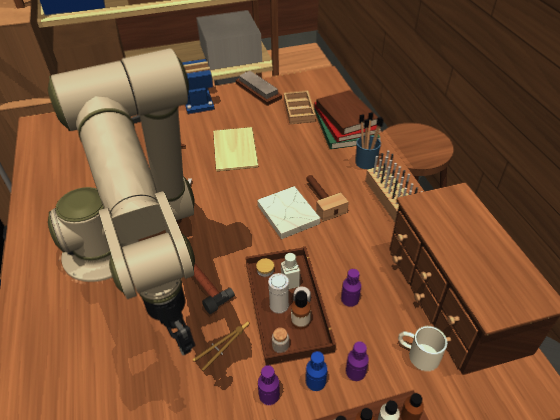

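The top view shows the white square bottle at (362,212), the block at (381,209), the amber bottle at (406,215) and the tin at (387,231). The wax is at (337,234), the jar at (424,240), the slab at (265,191) and the board at (138,226).

```bash
python3 - <<'E'
from h import *
P=np.load("top0.npy"); im=cv2.imread("pics/top0.png")
def reg(c,r,rad,z0,z1):
    v,u=np.mgrid[:420,:560]; m=(np.hypot(u-c,v-r)<rad)&(P[...,2]>z0)&(P[...,2]<z1); return P[m]
for n,c,r,rad,z0,z1 in [("square",362,212,14,.119,.140),("amber",406,215,14,.124,.145),("tin",387,231,14,.112,.130),("block",381,209,10,.025,.15),("wax",337,234,12,.028,.045),("jar",424,240,12,.055,.08)]:
    q=reg(c,r,rad,z0,z1); 
    if len(q)<4: print(n,len(q)); continue
    (cx,cy),R=cv2.minEnclosingCircle(q[:,:2].astype(np.float32)); print(n,len(q),"circ",round(cx,4),round(cy,4),round(R,4),"med",np.median(q,0).round(4), "mid",((q.min(0)+q.max(0))/2).round(4),"zmax",q[:,2].max().round(3))
for n,(a,b,c,d),z0,z1 in [("board",(90,190,190,262),.006,.02),("slab",(225,155,305,225),.022,.036)]:
    q=P[b:d,a:c].reshape(-1,3); q=q[(q[:,2]>z0)&(q[:,2]<z1)]
    print(n,len(q),cv2.minAreaRect(q[:,:2].astype(np.float32)),np.median(q[:,2]))
q=P[180:265,312:445].reshape(-1,3); q=q[(q[:,2]>.013)&(q[:,2]<.2)]
print("rack",cv2.minAreaRect(q[:,:2].astype(np.float32)))
big=cv2.resize(im[180:265,312:445],None,fx=6,fy=6,interpolation=cv2.INTER_CUBIC); cv2.imwrite("pics/c0.png",big)
E
```

```text
square 104 circ 0.5128 -0.2879 0.0151 med [ 0.5127 -0.2866  0.1303] mid [ 0.5127 -0.2882  0.1281] zmax 0.137
amber 106 circ 0.5016 -0.4177 0.0164 med [ 0.5008 -0.4159  0.1338] mid [ 0.5023 -0.4182  0.1333] zmax 0.141
tin 297 circ 0.464 -0.3533 0.0278 med [ 0.4628 -0.3515  0.1228] mid [ 0.4626 -0.3531  0.1215] zmax 0.13
block 224 circ 0.5273 -0.3521 0.0241 med [ 0.5266 -0.3498  0.0459] mid [ 0.5268 -0.3518  0.04  ] zmax 0.053
wax 251 circ 0.4572 -0.2241 0.0259 med [ 0.4567 -0.2243  0.0365] mid [ 0.4576 -0.2231  0.0365] zmax 0.045
jar 161 circ 0.4321 -0.4691 0.0218 med [ 0.4315 -0.4669  0.0687] mid [ 0.4324 -0.4686  0.0666] zmax 0.078
board 4027 ((0.5012089014053345, 0.36171063780784607), (0.30967146158218384, 0.21460974216461182), 89.18539428710938) 0.013916349072223833
slab 2531 ((0.6166903972625732, -0.01045004278421402), (0.19787812232971191, 0.1756746768951416), 11.202189445495605) 0.03206767103530139
rack ((0.47358375787734985, -0.35097742080688477), (0.33092138171195984, 0.20593814551830292), 84.94670867919922)
```

View pics/c0.png

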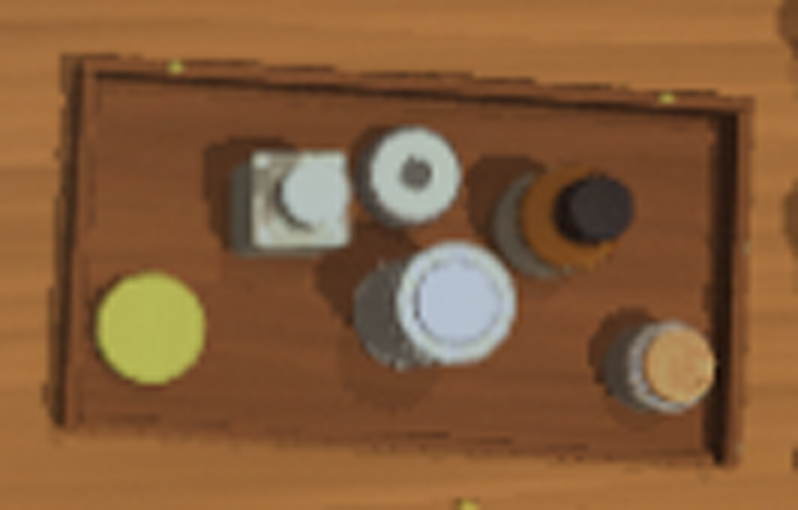

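Wax to jar gives a rack yaw of about -5.8°. Next I get the board, slab and rack poses from colour masks, then move in.

```bash
python3 - <<'E'
from h import *
P=np.load("top0.npy"); im=cv2.imread("pics/top0.png"); hsv=cv2.cvtColor(im,cv2.COLOR_BGR2HSV)
print(hsv[226,138],hsv[190,255],hsv[240,200],hsv[205,340])
def fit(n,m,a,b,c,d):
    k=np.zeros_like(m,np.uint8); k[b:d,a:c]=m[b:d,a:c]; k=cv2.morphologyEx(k,cv2.MORPH_OPEN,np.ones((5,5)))
    q=P[k>0]; q=q[np.isfinite(q).all(1)]; r=cv2.minAreaRect((q[:,:2]*1000).astype(np.float32)); print(n,len(q),np.round(r[0],1),np.round(r[1],1),round(r[2],1),"med z",np.median(q[:,2]).round(4),"mean",q.mean(0).round(4))
fit("board",(hsv[...,0]>22)&(hsv[...,2]>120),85,185,195,265)
fit("slab",(hsv[...,1]<75)&(hsv[...,2]>120),222,155,308,228)
E
python3 -m creep '[{"jaw":-1,"travel":[40,20,0],"roll":0.14},{"jaw":-1,"travel":[80,40,0],"roll":0.28},{"jaw":-1,"travel":[120,60,0],"roll":0.42},{"jaw":-1,"travel":[160,75,0],"roll":0.56},{"jaw":-1,"travel":[200,85,0],"roll":0.7},{"jaw":-1,"travel":[240,95,0],"roll":0.84},{"jaw":-1,"travel":[280,97,0],"roll":0.98},{"jaw":-1,"travel":[310,97,0],"roll":1.12},{"jaw":-1,"travel":[310,97,0],"roll":1.12},{"jaw":-1,"travel":[310,97,0],"roll":1.12}]' 40
python3 - <<'E'
from h import *
o=observe(); print(o["position"],np.round(o["tool_rot"],3),np.round(o["q"],1))
im,P=cloud("wrist"); save(im,"w0.png"); np.save("w0.npy",P)
E
```

```text
[ 32  84 185] [ 76  15 193] [ 15 161 160] [ 12 165 119]
board 3718 [501.5 366.8] [237.7 150.3] 81.5 med z 0.0144 mean [0.4999 0.3622 0.0144]
slab 2788 [592.6 -16.7] [146.9 171.9] 11.4 med z 0.0324 mean [ 0.5892 -0.0185  0.0322]
time_s: 1.1
position: [0.5023, -0.4182, 0.4039]
tool_rot: [[0.094, 0.996, -0.001], [0.996, -0.094, 0.001], [0.001, -0.001, -1.0]]
ft_force: [-0.2, 0.8, 0.9]
grip_width: 0.0855
gripper_force: 0.0
[ 0.5023388  -0.41821707  0.40388235] [[ 0.094  0.996 -0.001]
 [ 0.996 -0.094  0.001]
 [ 0.001 -0.001 -1.   ]] [-50.1  32.7  55.9  -0.   91.5 -44.7]
```

View pics/w0.png

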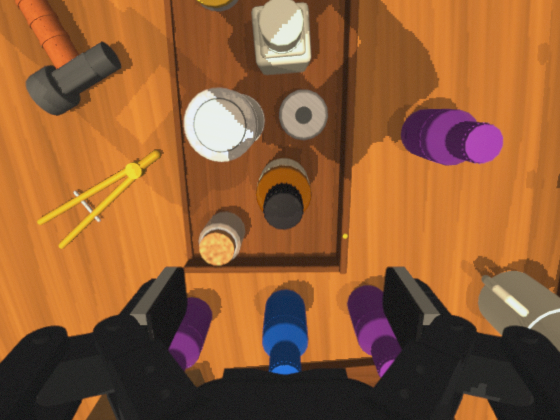

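Wrist view (up is +y, right is +x): amber cap at (283,207), tin at (220,125), block at (303,113), square cap at (283,22), jar at (217,248). I'll refine the positions from this.

```bash
python3 - <<'E'
from h import *
P=np.load("w0.npy"); v,u=np.mgrid[:420,:560]
for n,c,r,rad,z0,z1 in [("square",283,22,35,.122,.140),("amber",283,207,35,.127,.145),("tin",220,125,45,.115,.130),("block",303,113,30,.038,.06),("jar",217,248,25,.06,.08)]:
    q=P[(np.hypot(u-c,v-r)<rad)&(P[...,2]>z0)&(P[...,2]<z1)]
    if len(q)<9: print(n,len(q)); continue
    (cx,cy),R=cv2.minEnclosingCircle(q[:,:2].astype(np.float32)); print(n,len(q),"circ",round(cx,4),round(cy,4),round(R,4),"med",np.median(q,0).round(4))
E
```

```text
square 1726 circ 0.5108 -0.2896 0.0153 med [ 0.511  -0.2899  0.1288]
amber 1242 circ 0.5004 -0.4186 0.0158 med [ 0.5005 -0.4175  0.133 ]
tin 4152 circ 0.4598 -0.3523 0.0267 med [ 0.4606 -0.3516  0.1217]
block 1953 circ 0.5253 -0.3526 0.0237 med [ 0.5252 -0.3521  0.0448]
jar 983 circ 0.4294 -0.4701 0.0177 med [ 0.43   -0.4685  0.0689]
```

```bash
python3 -m creep '[{"jaw":-1,"travel":[-2,0,-40],"roll":0},{"jaw":-1,"travel":[-2,0,-80],"roll":0},{"jaw":-1,"travel":[-2,0,-110],"roll":0},{"jaw":-1,"travel":[-2,0,-128],"roll":0},{"jaw":-1,"travel":[-2,0,-128],"roll":0},{"jaw":0,"travel":[-2,0,-128],"roll":0},{"jaw":1,"travel":[-2,0,-128],"roll":0},{"jaw":1,"travel":[-2,0,-128],"roll":0},{"jaw":1,"travel":[-2,0,-128],"roll":0},{"jaw":1,"travel":[-2,0,-128],"roll":0},{"jaw":1,"travel":[-2,0,-128],"roll":0}]' 60
```

```text
time_s: 2.25
position: [0.5002, -0.4184, 0.2779]
tool_rot: [[0.094, 0.996, 0.001], [0.996, -0.094, -0.002], [-0.002, 0.001, -1.0]]
ft_force: [-0.7, 0.6, 5.6]
grip_width: 0.0283
gripper_force: 59.2
```

```bash
python3 -m creep '[{"jaw":1,"travel":[0,0,10],"roll":0},{"jaw":1,"travel":[0,0,30],"roll":0},{"jaw":1,"travel":[0,0,60],"roll":0},{"jaw":1,"travel":[0,0,95],"roll":0},{"jaw":1,"travel":[0,0,130],"roll":0},{"jaw":1,"travel":[0,0,150],"roll":0},{"jaw":1,"travel":[0,10,160],"roll":0},{"jaw":1,"travel":[0,30,160],"roll":0},{"jaw":1,"travel":[0,60,160],"roll":0},{"jaw":1,"travel":[0,100,160],"roll":0},{"jaw":1,"travel":[0,140,160],"roll":0},{"jaw":1,"travel":[0,180,160],"roll":0}]'
python3 -m creep '[{"jaw":1,"travel":[0,40,0],"roll":0},{"jaw":1,"travel":[0,80,0],"roll":0},{"jaw":1,"travel":[0,120,0],"roll":0},{"jaw":1,"travel":[0,160,0],"roll":0},{"jaw":1,"travel":[0,200,0],"roll":0},{"jaw":1,"travel":[0,240,0],"roll":0},{"jaw":1,"travel":[0,280,0],"roll":0},{"jaw":1,"travel":[0,320,0],"roll":0},{"jaw":1,"travel":[0,360,0],"roll":0},{"jaw":1,"travel":[0,400,0],"roll":0},{"jaw":1,"travel":[0,440,0],"roll":0},{"jaw":1,"travel":[0,480,0],"roll":0}]'
python3 -m creep '[{"jaw":1,"travel":[0,40,0],"roll":0},{"jaw":1,"travel":[5,80,0],"roll":0},{"jaw":1,"travel":[10,120,0],"roll":0},{"jaw":1,"travel":[10,155,0],"roll":0},{"jaw":1,"travel":[10,175,0],"roll":0},{"jaw":1,"travel":[10,187,0],"roll":0},{"jaw":1,"travel":[10,192,0],"roll":0},{"jaw":1,"travel":[10,192,0],"roll":0},{"jaw":1,"travel":[10,192,0],"roll":0}]'
python3 - <<'E'
from h import *
for n in ("top","wrist"):
    im,P=cloud(n); save(im,n+"1.png"); np.save(n+"1.npy",P)
a=cv2.imread("pics/top1.png"); b=cv2.imread("pics/wrist1.png"); cv2.imwrite("pics/m1.png",cv2.resize(np.hstack([a[150:,:300],b[150:]]),None,fx=.93,fy=.93))
E
```

```text
time_s: 3.45
position: [0.4996, -0.2361, 0.4359]
tool_rot: [[0.094, 0.996, -0.002], [0.996, -0.094, 0.002], [0.001, -0.002, -1.0]]
ft_force: [1.2, 0.1, -1.5]
grip_width: 0.0286
gripper_force: 59.4
time_s: 4.65
position: [0.4991, 0.2436, 0.436]
tool_rot: [[0.094, 0.996, -0.002], [0.996, -0.094, -0.0], [-0.001, -0.002, -1.0]]
ft_force: [0.6, -0.2, -1.9]
grip_width: 0.0281
gripper_force: 59.4
time_s: 5.55
position: [0.5102, 0.4328, 0.4368]
tool_rot: [[0.095, 0.996, -0.0], [0.996, -0.095, -0.0], [-0.0, -0.0, -1.0]]
ft_force: [-0.1, -1.1, -0.6]
grip_width: 0.0287
gripper_force: 59.4
```

View pics/m1.png

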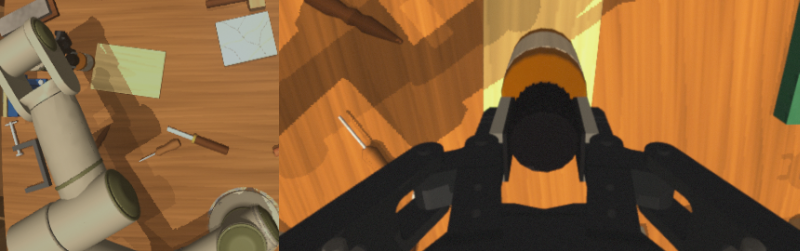

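The bottle hangs straight in the gripper at (545,110) of the montage, with the pale board visible under and behind it. I'll compute the board's extent from the wrist and top clouds.

```bash
python3 - <<'E'
from h import *
for n in ("wrist","top"):
    P=np.load(n+"1.npy"); im=cv2.imread(f"pics/{n}1.png"); hsv=cv2.cvtColor(im,cv2.COLOR_BGR2HSV)
    m=(hsv[...,0]>22)&(hsv[...,0]<45)&(hsv[...,2]>60)&(np.abs(P[...,2]-.013)<.008)&(np.abs(P[...,0]-.5)<.12)&(np.abs(P[...,1]-.36)<.16)
    q=P[m]; print(n,len(q),q.min(0).round(3),q.max(0).round(3))
    for y in np.arange(.24,.50,.02):
        s=q[np.abs(q[:,1]-y)<.01]
        if len(s)>5: print(round(y,2),len(s),np.percentile(s[:,0],[2,98]).round(3))
E
```

```text
wrist 2035 [0.415 0.309 0.011] [0.586 0.487 0.016]
0.32 169 [0.416 0.565]
0.34 385 [0.419 0.568]
0.36 277 [0.43  0.571]
0.38 318 [0.55  0.574]
0.4 438 [0.544 0.577]
0.42 186 [0.555 0.58 ]
0.44 96 [0.553 0.579]
0.46 72 [0.571 0.586]
0.48 93 [0.439 0.456]
top 2300 [0.41  0.241 0.005] [0.587 0.485 0.021]
0.24 45 [0.488 0.555]
0.26 280 [0.421 0.558]
0.28 341 [0.416 0.561]
0.3 328 [0.42  0.562]
0.32 332 [0.422 0.566]
0.34 318 [0.426 0.569]
0.36 273 [0.442 0.572]
0.38 207 [0.477 0.576]
0.4 112 [0.504 0.58 ]
0.42 26 [0.556 0.583]
0.44 19 [0.556 0.586]
0.46 11 [0.573 0.587]
0.48 8 [0.443 0.455]
```

```bash
python3 -m creep '[{"jaw":1,"travel":[0,2,-20],"roll":0},{"jaw":1,"travel":[0,2,-60],"roll":0},{"jaw":1,"travel":[0,2,-100],"roll":0},{"jaw":1,"travel":[0,2,-130],"roll":0},{"jaw":1,"travel":[0,2,-145],"roll":0},{"jaw":1,"travel":[0,2,-152],"roll":0},{"jaw":1,"travel":[0,2,-155],"roll":0},{"jaw":1,"travel":[0,2,-157],"roll":0},{"jaw":1,"travel":[0,2,-158],"roll":0},{"jaw":1,"travel":[0,2,-158],"roll":0}]'
```

```text
time_s: 6.65
position: [0.5101, 0.4357, 0.2794]
tool_rot: [[0.094, 0.996, 0.001], [0.996, -0.094, 0.001], [0.001, 0.001, -1.0]]
ft_force: [-0.6, 0.2, -2.3]
grip_width: 0.0283
gripper_force: 59.4
```

```bash
python3 -m creep '[{"jaw":1,"travel":[0,0,-1],"roll":0},{"jaw":1,"travel":[0,0,-2],"roll":0},{"jaw":1,"travel":[0,0,-3],"roll":0},{"jaw":1,"travel":[0,0,-3],"roll":0}]'
```

```text
time_s: 7.05
position: [0.5101, 0.4357, 0.2779]
tool_rot: [[0.094, 0.996, 0.002], [0.996, -0.094, 0.002], [0.002, 0.002, -1.0]]
ft_force: [-2.2, -1.9, 9.9]
grip_width: 0.0286
gripper_force: 60.9
```

```bash
python3 -m creep '[{"jaw":0.3,"travel":[0,0,1],"roll":0},{"jaw":-0.3,"travel":[0,0,1],"roll":0},{"jaw":-1,"travel":[0,0,1],"roll":0},{"jaw":-1,"travel":[0,0,1],"roll":0},{"jaw":-1,"travel":[0,0,1],"roll":0},{"jaw":-1,"travel":[0,0,20],"roll":0},{"jaw":-1,"travel":[0,0,60],"roll":0},{"jaw":-1,"travel":[0,0,100],"roll":0},{"jaw":-1,"travel":[0,0,130],"roll":0},{"jaw":-1,"travel":[0,-40,130],"roll":0},{"jaw":-1,"travel":[0,-85,130],"roll":0},{"jaw":-1,"travel":[0,-130,130],"roll":0}]'
python3 -m creep '[{"jaw":-1,"travel":[0,-50,0],"roll":0},{"jaw":-1,"travel":[0,-100,0],"roll":0},{"jaw":-1,"travel":[0,-150,0],"roll":0},{"jaw":-1,"travel":[0,-200,0],"roll":0},{"jaw":-1,"travel":[0,-250,0],"roll":0},{"jaw":-1,"travel":[0,-300,0],"roll":0},{"jaw":-1,"travel":[0,-350,0],"roll":0},{"jaw":-1,"travel":[0,-400,0],"roll":0},{"jaw":-1,"travel":[0,-450,0],"roll":0},{"jaw":-1,"travel":[0,-500,0],"roll":0},{"jaw":-1,"travel":[0,-550,0],"roll":0},{"jaw":-1,"travel":[1,-595,0],"roll":0}]'
python3 -m creep '[{"jaw":-1,"travel":[0,0,0],"roll":0},{"jaw":-1,"travel":[0,0,0],"roll":0}]'
```

```text
time_s: 8.25
position: [0.5097, 0.3044, 0.4057]
tool_rot: [[0.093, 0.996, 0.0], [0.996, -0.093, -0.0], [-0.0, 0.0, -1.0]]
ft_force: [1.8, -0.9, 0.9]
grip_width: 0.0854
gripper_force: 0.0
time_s: 9.45
position: [0.5106, -0.2918, 0.4057]
tool_rot: [[0.095, 0.996, 0.0], [0.996, -0.095, -0.0], [-0.0, 0.0, -1.0]]
ft_force: [0.5, -0.0, 1.6]
grip_width: 0.0856
gripper_force: 0.0
time_s: 9.65
position: [0.5109, -0.29, 0.4053]
tool_rot: [[0.095, 0.995, -0.001], [0.995, -0.095, 0.001], [0.001, -0.001, -1.0]]
ft_force: [1.0, 1.2, -0.1]
grip_width: 0.0854
gripper_force: 0.0
```

```bash
python3 - <<'E'
from h import *
im,P=cloud("wrist"); save(im,"w2.png")
q=P[(P[...,2]>.122)&(P[...,2]<.140)&(np.hypot(P[...,0]-.511,P[...,1]+.289)<.03)]
print(len(q),cv2.minEnclosingCircle(q[:,:2].astype(np.float32)),np.median(q,0).round(4))
im,T=cloud("top"); save(im,"top2.png")
q=T[(T[...,2]>.124)&(T[...,2]<.145)&(np.hypot(T[...,0]-.51,T[...,1]-.436)<.05)]
print("amber on board",len(q),len(q) and cv2.minEnclosingCircle(q[:,:2].astype(np.float32)))
E
```

```text
1176 ((0.5112452507019043, -0.28968948125839233), 0.0152144068852067) [ 0.5114 -0.2884  0.1291]
amber on board 93 ((0.5138949155807495, 0.4350859224796295), 0.0161360502243042)
```

```bash
python3 -m creep '[{"jaw":-1,"travel":[0,0,-40],"roll":0},{"jaw":-1,"travel":[0,0,-80],"roll":0},{"jaw":-1,"travel":[0,0,-115],"roll":0},{"jaw":-1,"travel":[0,0,-131],"roll":0},{"jaw":-1,"travel":[0,0,-131],"roll":0},{"jaw":0,"travel":[0,0,-131],"roll":0},{"jaw":1,"travel":[0,0,-131],"roll":0},{"jaw":1,"travel":[0,0,-131],"roll":0},{"jaw":1,"travel":[0,0,-131],"roll":0},{"jaw":1,"travel":[0,0,-131],"roll":0},{"jaw":1,"travel":[0,0,-131],"roll":0}]' 60
python3 -m creep '[{"jaw":1,"travel":[0,0,10],"roll":0},{"jaw":1,"travel":[0,0,30],"roll":0},{"jaw":1,"travel":[0,0,60],"roll":0},{"jaw":1,"travel":[0,0,95],"roll":0},{"jaw":1,"travel":[0,0,130],"roll":0},{"jaw":1,"travel":[0,0,150],"roll":0},{"jaw":1,"travel":[0,10,160],"roll":0},{"jaw":1,"travel":[0,30,160],"roll":0},{"jaw":1,"travel":[0,60,160],"roll":0},{"jaw":1,"travel":[0,100,160],"roll":0},{"jaw":1,"travel":[0,140,160],"roll":0},{"jaw":1,"travel":[0,180,160],"roll":0}]'
python3 -m creep '[{"jaw":1,"travel":[0,40,0],"roll":0},{"jaw":1,"travel":[0,80,0],"roll":0},{"jaw":1,"travel":[0,120,0],"roll":0},{"jaw":1,"travel":[-5,160,0],"roll":0},{"jaw":1,"travel":[-10,200,0],"roll":0},{"jaw":1,"travel":[-15,240,0],"roll":0},{"jaw":1,"travel":[-20,280,0],"roll":0},{"jaw":1,"travel":[-22,320,0],"roll":0},{"jaw":1,"travel":[-23,360,0],"roll":0},{"jaw":1,"travel":[-23,385,0],"roll":0},{"jaw":1,"travel":[-23,400,0],"roll":0},{"jaw":1,"travel":[-23,400,0],"roll":0}]'
```

```text
time_s: 10.85
position: [0.5112, -0.2894, 0.2759]
tool_rot: [[0.094, 0.996, 0.002], [0.996, -0.094, -0.001], [-0.001, 0.002, -1.0]]
ft_force: [-0.4, 0.7, 6.4]
grip_width: 0.0282
gripper_force: 59.0
time_s: 12.05
position: [0.5103, -0.1064, 0.4332]
tool_rot: [[0.093, 0.996, -0.003], [0.996, -0.093, 0.002], [0.001, -0.003, -1.0]]
ft_force: [0.2, -1.0, -1.9]
grip_width: 0.0286
gripper_force: 59.6
time_s: 13.25
position: [0.4871, 0.2924, 0.4335]
tool_rot: [[0.091, 0.996, -0.002], [0.996, -0.091, -0.001], [-0.001, -0.002, -1.0]]
ft_force: [0.3, 0.0, -2.2]
grip_width: 0.0287
gripper_force: 59.5
```

```bash
python3 -m creep '[{"jaw":1,"travel":[0,0,-20],"roll":0},{"jaw":1,"travel":[0,0,-60],"roll":0},{"jaw":1,"travel":[0,0,-100],"roll":0},{"jaw":1,"travel":[0,0,-130],"roll":0},{"jaw":1,"travel":[0,0,-147],"roll":0},{"jaw":1,"travel":[0,0,-154],"roll":0},{"jaw":1,"travel":[0,0,-157],"roll":0},{"jaw":1,"travel":[0,0,-158],"roll":0},{"jaw":1,"travel":[0,0,-159],"roll":0},{"jaw":1,"travel":[0,0,-160],"roll":0},{"jaw":1,"travel":[0,0,-160],"roll":0}]'
```

```text
time_s: 14.35
position: [0.4882, 0.2907, 0.2758]
tool_rot: [[0.094, 0.996, 0.002], [0.996, -0.094, 0.001], [0.001, 0.002, -1.0]]
ft_force: [0.1, -0.5, 4.4]
grip_width: 0.0283
gripper_force: 60.2
```

```bash
python3 -m creep '[{"jaw":0.3,"travel":[0,0,0],"roll":0},{"jaw":-0.3,"travel":[0,0,0],"roll":0},{"jaw":-1,"travel":[0,0,0],"roll":0},{"jaw":-1,"travel":[0,0,0],"roll":0},{"jaw":-1,"travel":[0,0,0],"roll":0},{"jaw":-1,"travel":[0,0,20],"roll":0},{"jaw":-1,"travel":[0,0,60],"roll":0},{"jaw":-1,"travel":[0,0,100],"roll":0},{"jaw":-1,"travel":[0,0,130],"roll":0},{"jaw":-1,"travel":[0,-40,130],"roll":0},{"jaw":-1,"travel":[0,-85,130],"roll":0},{"jaw":-1,"travel":[0,-130,130],"roll":0}]'
python3 -m creep '[{"jaw":-1,"travel":[0,-50,0],"roll":0},{"jaw":-1,"travel":[0,-100,0],"roll":0},{"jaw":-1,"travel":[0,-150,0],"roll":0},{"jaw":-1,"travel":[0,-200,0],"roll":0},{"jaw":-1,"travel":[-5,-250,0],"roll":0},{"jaw":-1,"travel":[-10,-300,0],"roll":0},{"jaw":-1,"travel":[-15,-350,0],"roll":0},{"jaw":-1,"travel":[-20,-400,0],"roll":0},{"jaw":-1,"travel":[-25,-450,0],"roll":0},{"jaw":-1,"travel":[-27,-490,0],"roll":0},{"jaw":-1,"travel":[-27,-513,0],"roll":0},{"jaw":-1,"travel":[-27,-513,0],"roll":0}]'
python3 - <<'E'
from h import *
print(observe()["position"])
im,P=cloud("wrist"); save(im,"w3.png")
q=P[(P[...,2]>.115)&(P[...,2]<.130)&(np.hypot(P[...,0]-.461,P[...,1]+.352)<.04)]
print(len(q),cv2.minEnclosingCircle(q[:,:2].astype(np.float32)),np.median(q,0).round(4))
q=P[(P[...,2]>.038)&(P[...,2]<.06)&(np.hypot(P[...,0]-.526,P[...,1]+.352)<.03)]
print(len(q),cv2.minEnclosingCircle(q[:,:2].astype(np.float32)),np.median(q,0).round(4))
E
```

```text
time_s: 15.55
position: [0.4877, 0.1595, 0.4048]
tool_rot: [[0.093, 0.996, 0.0], [0.996, -0.093, -0.0], [-0.0, 0.0, -1.0]]
ft_force: [1.8, -0.1, -0.6]
grip_width: 0.0855
gripper_force: 0.0
time_s: 16.75
position: [0.4606, -0.3551, 0.4039]
tool_rot: [[0.097, 0.995, -0.001], [0.995, -0.097, 0.0], [0.0, -0.001, -1.0]]
ft_force: [1.0, 1.0, 0.4]
grip_width: 0.0854
gripper_force: 0.0
[ 0.46056204 -0.35513689  0.40385473]
3502 ((0.46002840995788574, -0.35253211855888367), 0.02664903923869133) [ 0.4603 -0.3513  0.1218]
1695 ((0.5256280303001404, -0.3527712821960449), 0.023802177980542183) [ 0.5248 -0.3514  0.0449]
```

```bash
python3 -m creep '[{"jaw":-1,"travel":[0,0,-40],"roll":0},{"jaw":-1,"travel":[0,0,-80],"roll":0},{"jaw":-1,"travel":[0,0,-120],"roll":0},{"jaw":-1,"travel":[0,0,-140],"roll":0},{"jaw":-1,"travel":[0,0,-147],"roll":0},{"jaw":-1,"travel":[0,0,-147],"roll":0},{"jaw":0,"travel":[0,0,-147],"roll":0},{"jaw":1,"travel":[0,0,-147],"roll":0},{"jaw":1,"travel":[0,0,-147],"roll":0},{"jaw":1,"travel":[0,0,-147],"roll":0},{"jaw":1,"travel":[0,0,-147],"roll":0}]' 70
python3 -m creep '[{"jaw":1,"travel":[0,0,10],"roll":0},{"jaw":1,"travel":[0,0,30],"roll":0},{"jaw":1,"travel":[0,0,60],"roll":0},{"jaw":1,"travel":[0,0,95],"roll":0},{"jaw":1,"travel":[0,0,130],"roll":0},{"jaw":1,"travel":[0,0,150],"roll":0},{"jaw":1,"travel":[0,10,160],"roll":0},{"jaw":1,"travel":[0,30,160],"roll":0},{"jaw":1,"travel":[0,60,160],"roll":0},{"jaw":1,"travel":[0,100,160],"roll":0},{"jaw":1,"travel":[0,140,160],"roll":0},{"jaw":1,"travel":[0,180,160],"roll":0}]'
python3 -m creep '[{"jaw":1,"travel":[0,40,0],"roll":0},{"jaw":1,"travel":[0,80,0],"roll":0},{"jaw":1,"travel":[0,120,0],"roll":0},{"jaw":1,"travel":[5,160,0],"roll":0},{"jaw":1,"travel":[10,200,0],"roll":0},{"jaw":1,"travel":[15,240,0],"roll":0},{"jaw":1,"travel":[20,280,0],"roll":0},{"jaw":1,"travel":[25,320,0],"roll":0},{"jaw":1,"travel":[30,360,0],"roll":0},{"jaw":1,"travel":[37,400,0],"roll":0},{"jaw":1,"travel":[37,440,0],"roll":0},{"jaw":1,"travel":[37,480,0],"roll":0}]'
python3 -m creep '[{"jaw":1,"travel":[0,30,0],"roll":0},{"jaw":1,"travel":[0,47,0],"roll":0},{"jaw":1,"travel":[0,55,0],"roll":0},{"jaw":1,"travel":[0,56,0],"roll":0},{"jaw":1,"travel":[0,56,0],"roll":0},{"jaw":1,"travel":[0,56,0],"roll":0}]'
```

```text
time_s: 17.9
position: [0.4612, -0.3524, 0.2594]
tool_rot: [[0.094, 0.996, 0.002], [0.996, -0.094, -0.002], [-0.002, 0.002, -1.0]]
ft_force: [-1.3, 1.4, 6.5]
grip_width: 0.0508
gripper_force: 72.0
time_s: 19.1
position: [0.4604, -0.1701, 0.4172]
tool_rot: [[0.094, 0.996, -0.001], [0.996, -0.094, 0.001], [0.001, -0.001, -1.0]]
ft_force: [0.3, 0.1, -3.1]
grip_width: 0.0505
gripper_force: 73.2
time_s: 20.3
position: [0.4972, 0.3096, 0.417]
tool_rot: [[0.094, 0.996, -0.002], [0.996, -0.094, -0.001], [-0.001, -0.002, -1.0]]
ft_force: [1.9, 0.2, -2.1]
grip_width: 0.0505
gripper_force: 73.4
time_s: 20.9
position: [0.4982, 0.3628, 0.4178]
tool_rot: [[0.095, 0.995, -0.0], [0.995, -0.095, -0.0], [-0.0, -0.0, -1.0]]
ft_force: [-1.1, -0.6, -2.8]
grip_width: 0.0505
gripper_force: 73.4
```

```bash
python3 -m creep '[{"jaw":1,"travel":[0,0,-20],"roll":0},{"jaw":1,"travel":[0,0,-60],"roll":0},{"jaw":1,"travel":[0,0,-100],"roll":0},{"jaw":1,"travel":[0,0,-130],"roll":0},{"jaw":1,"travel":[0,0,-147],"roll":0},{"jaw":1,"travel":[0,0,-154],"roll":0},{"jaw":1,"travel":[0,0,-157],"roll":0},{"jaw":1,"travel":[0,0,-158],"roll":0},{"jaw":1,"travel":[0,0,-159],"roll":0},{"jaw":1,"travel":[0,0,-160],"roll":0},{"jaw":1,"travel":[0,0,-160],"roll":0}]'
```

```text
time_s: 22.0
position: [0.4981, 0.3638, 0.2594]
tool_rot: [[0.094, 0.996, 0.002], [0.996, -0.094, 0.001], [0.001, 0.002, -1.0]]
ft_force: [-1.4, -1.1, 5.6]
grip_width: 0.0503
gripper_force: 74.2
```

```bash
python3 -m creep '[{"jaw":0.3,"travel":[0,0,0],"roll":0},{"jaw":-0.3,"travel":[0,0,0],"roll":0},{"jaw":-1,"travel":[0,0,0],"roll":0},{"jaw":-1,"travel":[0,0,0],"roll":0},{"jaw":-1,"travel":[0,0,0],"roll":0},{"jaw":-1,"travel":[0,0,20],"roll":0},{"jaw":-1,"travel":[0,0,60],"roll":0},{"jaw":-1,"travel":[0,0,100],"roll":0},{"jaw":-1,"travel":[0,0,145],"roll":0},{"jaw":-1,"travel":[0,-40,145],"roll":0},{"jaw":-1,"travel":[0,-80,145],"roll":0},{"jaw":-1,"travel":[0,-120,145],"roll":0}]'
python3 -m creep '[{"jaw":-1,"travel":[0,-50,0],"roll":-0.13},{"jaw":-1,"travel":[0,-100,0],"roll":-0.26},{"jaw":-1,"travel":[0,-150,0],"roll":-0.39},{"jaw":-1,"travel":[0,-200,0],"roll":-0.52},{"jaw":-1,"travel":[5,-250,0],"roll":-0.65},{"jaw":-1,"travel":[10,-300,0],"roll":-0.78},{"jaw":-1,"travel":[15,-350,0],"roll":-0.91},{"jaw":-1,"travel":[20,-400,0],"roll":-1.04},{"jaw":-1,"travel":[25,-450,0],"roll":-1.17},{"jaw":-1,"travel":[27,-500,0],"roll":-1.3},{"jaw":-1,"travel":[27,-550,0],"roll":-1.44},{"jaw":-1,"travel":[27,-596,0],"roll":-1.57}]'
python3 -m creep '[{"jaw":-1,"travel":[0,0,0],"roll":0},{"jaw":-1,"travel":[0,0,0],"roll":0},{"jaw":-1,"travel":[0,0,0],"roll":0}]'
python3 - <<'E'
from h import *
print(observe()["q"])
im,P=cloud("top"); save(im,"top4.png")
for n,x,y,z0,z1 in [("amber",.51,.436,.124,.145),("square",.488,.291,.119,.14),("tin",.498,.364,.112,.123)]:
    q=P[(P[...,2]>z0)&(P[...,2]<z1)&(np.hypot(P[...,0]-x,P[...,1]-y)<.035)]
    print(n,len(q),len(q) and cv2.minEnclosingCircle(q[:,:2].astype(np.float32)),len(q) and q[:,2].max())
im,P=cloud("wrist"); save(im,"w4.png")
q=P[(P[...,2]>.038)&(P[...,2]<.06)&(np.hypot(P[...,0]-.526,P[...,1]+.352)<.03)]
print(len(q),len(q) and cv2.minEnclosingCircle(q[:,:2].astype(np.float32)))
E
```

```text
time_s: 23.2
position: [0.4977, 0.2425, 0.4029]
tool_rot: [[0.093, 0.996, 0.001], [0.996, -0.093, 0.0], [0.0, 0.001, -1.0]]
ft_force: [-0.2, 0.2, -0.1]
grip_width: 0.0855
gripper_force: 0.0
time_s: 24.4
position: [0.5247, -0.3546, 0.4026]
tool_rot: [[0.995, -0.099, 0.0], [-0.099, -0.995, 0.0], [0.0, -0.0, -1.0]]
ft_force: [0.8, 0.3, -0.3]
grip_width: 0.0853
gripper_force: 0.0
time_s: 24.7
position: [0.5252, -0.3515, 0.4028]
tool_rot: [[0.996, -0.092, -0.0], [-0.092, -0.996, 0.0], [-0.0, -0.0, -1.0]]
ft_force: [-0.2, -0.0, -0.1]
grip_width: 0.0855
gripper_force: 0.0
[-4.45072329e+01  3.03382142e+01  6.02704834e+01  1.17885447e-02
  8.94039105e+01  5.07497152e+01]
amber 95 ((0.5127784013748169, 0.43535569310188293), 0.016145190224051476) 0.14058012657196794
square 88 ((0.49216657876968384, 0.2900018095970154), 0.014451212249696255) 0.13556812941290364
tin 129 ((0.5019455552101135, 0.3657025992870331), 0.02732647769153118) 0.12299612347907818
1664 ((0.5249367356300354, -0.3524605631828308), 0.023697521537542343)
```

View pics/w4.png

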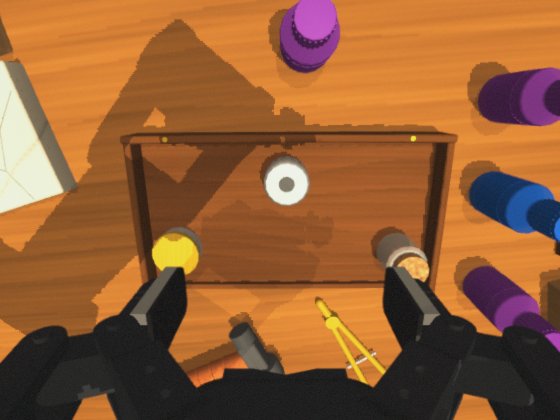

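View pics/top4.png

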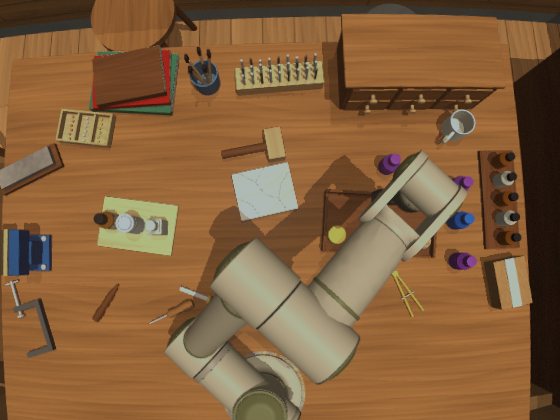

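The wrist view shows the block alone at (286,183), with nothing beside it. The top view shows amber, tin and square standing on the board at (103,218), (126,223) and (155,226). Now I grip the block.

```bash
python3 -m creep '[{"jaw":-1,"travel":[0,-1,-45],"roll":0},{"jaw":-1,"travel":[0,-1,-90],"roll":0},{"jaw":-1,"travel":[0,-1,-135],"roll":0},{"jaw":-1,"travel":[0,-1,-175],"roll":0},{"jaw":-1,"travel":[0,-1,-195],"roll":0},{"jaw":-1,"travel":[0,-1,-206],"roll":0},{"jaw":-1,"travel":[0,-1,-206],"roll":0},{"jaw":0,"travel":[0,-1,-206],"roll":0},{"jaw":1,"travel":[0,-1,-206],"roll":0},{"jaw":1,"travel":[0,-1,-206],"roll":0},{"jaw":1,"travel":[0,-1,-206],"roll":0},{"jaw":1,"travel":[0,-1,-206],"roll":0}]' 80
python3 - <<'E'
from h import *
P=np.load("top0.npy"); im=cv2.imread("pics/top0.png"); hsv=cv2.cvtColor(im,cv2.COLOR_BGR2HSV)
m=np.zeros((420,560),np.uint8); m[158:225,226:304]=((hsv[...,1]<90)&(hsv[...,2]>120)&(abs(P[...,2]-.032)<.008))[158:225,226:304]
m=cv2.morphologyEx(m,cv2.MORPH_OPEN,np.ones((5,5))); q=P[m>0]; print(cv2.minAreaRect((q[:,:2]*1000).astype(np.float32)),q.mean(0),len(q))
c=cv2.boxPoints(cv2.minAreaRect(np.argwhere(m)[:,::-1].astype(np.float32))); print(c)
cv2.imwrite("pics/slab.png",cv2.resize(np.hstack([im[150:230,215:315],cv2.merge([m*255]*3)[150:230,215:315]]),None,fx=4,fy=4))
E
```

```text
time_s: 26.0
position: [0.5253, -0.3533, 0.1987]
tool_rot: [[0.996, -0.093, 0.002], [-0.093, -0.996, -0.002], [0.002, 0.001, -1.0]]
ft_force: [-2.1, 2.4, 9.0]
grip_width: 0.0439
gripper_force: 81.2
((589.800537109375, -18.415313720703125), (141.13612365722656, 169.62307739257812), 11.224141120910645) [ 0.58850352 -0.01849596  0.03246312] 2726
[[230.5472  174.34654]
 [287.59082 161.54085]
 [298.04126 208.09279]
 [240.99762 220.89848]]
```

View pics/slab.png

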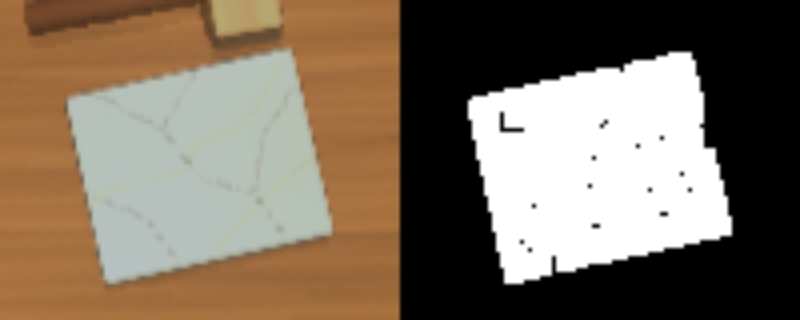

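The slab mask is clean, with its centre near (0.589, -0.0185). The 43.9 mm opening on a 47 mm disc suggests the pads sit on the bevel, so I'll regrip 7 mm lower.

```bash
python3 -m creep '[{"jaw":0.2,"travel":[0,0,0],"roll":0},{"jaw":-0.5,"travel":[0,0,0],"roll":0},{"jaw":-0.5,"travel":[0,0,0],"roll":0},{"jaw":-0.5,"travel":[0,0,-4],"roll":0},{"jaw":-0.5,"travel":[0,0,-8],"roll":0},{"jaw":0,"travel":[0,0,-8],"roll":0},{"jaw":1,"travel":[0,0,-8],"roll":0},{"jaw":1,"travel":[0,0,-8],"roll":0},{"jaw":1,"travel":[0,0,-8],"roll":0},{"jaw":1,"travel":[0,0,-8],"roll":0}]' 80
```

```text
time_s: 27.0
position: [0.5251, -0.3534, 0.1886]
tool_rot: [[0.996, -0.093, -0.0], [-0.093, -0.996, 0.0], [-0.0, -0.0, -1.0]]
ft_force: [-0.9, -0.5, -1.4]
grip_width: 0.0447
gripper_force: 82.4
```

```bash
python3 -m creep '[{"jaw":1,"travel":[0,0,10],"roll":0},{"jaw":1,"travel":[0,0,30],"roll":0},{"jaw":1,"travel":[0,0,60],"roll":0},{"jaw":1,"travel":[0,0,95],"roll":0},{"jaw":1,"travel":[0,0,130],"roll":0},{"jaw":1,"travel":[5,10,150],"roll":0},{"jaw":1,"travel":[10,30,150],"roll":0},{"jaw":1,"travel":[15,65,150],"roll":0},{"jaw":1,"travel":[20,100,150],"roll":0},{"jaw":1,"travel":[25,135,150],"roll":0},{"jaw":1,"travel":[30,170,150],"roll":0},{"jaw":1,"travel":[35,205,150],"roll":0}]'
python3 -m creep '[{"jaw":1,"travel":[8,35,0],"roll":0},{"jaw":1,"travel":[16,70,0],"roll":0},{"jaw":1,"travel":[22,100,0],"roll":0},{"jaw":1,"travel":[26,120,0],"roll":0},{"jaw":1,"travel":[28,129,0],"roll":0},{"jaw":1,"travel":[28,129,0],"roll":0},{"jaw":1,"travel":[28,129,0],"roll":0}]'
python3 - <<'E'
from h import *
print(observe()["position"])
im,P=cloud("wrist"); save(im,"w5.png"); np.save("w5.npy",P)
E
```

```text
time_s: 28.2
position: [0.5597, -0.1457, 0.3371]
tool_rot: [[0.996, -0.092, -0.003], [-0.092, -0.996, 0.002], [-0.003, -0.001, -1.0]]
ft_force: [0.8, -0.3, -4.7]
grip_width: 0.0451
gripper_force: 82.5
time_s: 28.9
position: [0.5879, -0.0197, 0.3382]
tool_rot: [[0.996, -0.093, -0.001], [-0.093, -0.996, -0.0], [-0.001, 0.0, -1.0]]
ft_force: [-1.1, -1.2, -4.8]
grip_width: 0.044
gripper_force: 82.5
[ 0.58787726 -0.01971895  0.33815531]
```

View pics/w5.png

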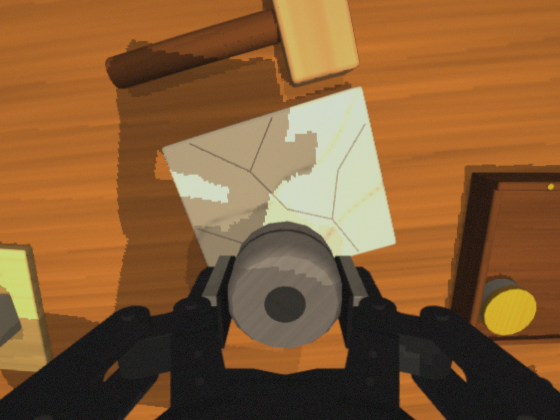

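The block is held level at (285,300). Slab corners show at (163,150), (362,87) and (396,243), and the diagonal's midpoint gives the centre.

```bash
python3 - <<'E'
from h import *
P=np.load("w5.npy")
# intersect pixel rays with z=.030 for precision
p=camera_params("wrist");K=np.array(p["mtx"]);D=np.array(p["dist_coeffs"]);T=np.array(p["extrinsics"])
n=cv2.undistortPoints(np.array([[[163,150]],[[362,87]],[[396,243]]],float),K,D)[:,0]
d=np.c_[n,np.ones(3)]@T[:3,:3].T; X=T[:3,3]+d*((.03-T[2,3])/d[:,2])[:,None]
print(X.round(4),(X[0]+X[2])/2,np.linalg.norm(X[0]-X[1]),np.linalg.norm(X[1]-X[2]))
q=P[(abs(P[...,0]-.588)<.04)&(abs(P[...,1]+.02)<.04)&(P[...,2]>.1)&(P[...,2]<.3)]
v,u=np.mgrid[:420,:560]; s=P[(np.hypot(u-285,v-290)<45)]; s=s[np.isfinite(s[:,2])]; print("block top",np.median(s,0).round(4))
E
```

```text
[[ 0.6366  0.0758  0.03  ]
 [ 0.6705 -0.0886  0.03  ]
 [ 0.536  -0.1152  0.03  ]] [ 0.58633159 -0.01972807  0.03      ] 0.1678363917546971 0.13703855355158231
block top [ 0.5944 -0.0203  0.1945]
```

```bash
python3 -m creep '[{"jaw":1,"travel":[-1,0,-15],"roll":0},{"jaw":1,"travel":[-1,0,-50],"roll":0},{"jaw":1,"travel":[-1,0,-85],"roll":0},{"jaw":1,"travel":[-1,0,-110],"roll":0},{"jaw":1,"travel":[-1,0,-122],"roll":0},{"jaw":1,"travel":[-1,0,-127],"roll":0},{"jaw":1,"travel":[-1,0,-129],"roll":0},{"jaw":1,"travel":[-1,0,-130],"roll":0},{"jaw":1,"travel":[-1,0,-131],"roll":0},{"jaw":1,"travel":[-1,0,-132],"roll":0},{"jaw":1,"travel":[-1,0,-132],"roll":0}]'
```

```text
time_s: 30.05
position: [0.5871, -0.0193, 0.207]
tool_rot: [[0.996, -0.093, 0.001], [-0.093, -0.996, -0.0], [0.001, 0.0, -1.0]]
ft_force: [0.3, -0.1, -3.7]
grip_width: 0.045
gripper_force: 82.5
```

```bash
python3 -m creep '[{"jaw":1,"travel":[0,0,-1],"roll":0},{"jaw":1,"travel":[0,0,-2],"roll":0},{"jaw":1,"travel":[0,0,-2],"roll":0}]'
```

```text
time_s: 30.35
position: [0.5871, -0.0192, 0.2065]
tool_rot: [[0.996, -0.093, 0.002], [-0.093, -0.996, -0.001], [0.002, 0.0, -1.0]]
ft_force: [-5.3, 1.6, 11.5]
grip_width: 0.0445
gripper_force: 84.3
```

```bash
python3 -m creep '[{"jaw":0.3,"travel":[0,0,0],"roll":0},{"jaw":-0.3,"travel":[0,0,0],"roll":0},{"jaw":-1,"travel":[0,0,0],"roll":0},{"jaw":-1,"travel":[0,0,0],"roll":0},{"jaw":-1,"travel":[0,0,20],"roll":0},{"jaw":-1,"travel":[0,0,60],"roll":0},{"jaw":-1,"travel":[0,0,105],"roll":0},{"jaw":-1,"travel":[0,0,155],"roll":0},{"jaw":-1,"travel":[0,0,200],"roll":0},{"jaw":-1,"travel":[0,0,200],"roll":0},{"jaw":-1,"travel":[0,0,200],"roll":0}]'
python3 - <<'E'
from h import *
im,P=cloud("wrist"); save(im,"w6.png")
q=P[(P[...,2]>.055)&(P[...,2]<.075)&(np.hypot(P[...,0]-.586,P[...,1]+.02)<.03)]
print(len(q),len(q) and cv2.minEnclosingCircle(q[:,:2].astype(np.float32)),np.median(q,0))
hsv=cv2.cvtColor(im,cv2.COLOR_RGB2HSV)
m=((hsv[...,1]<90)&(hsv[...,2]>90)&(abs(P[...,2]-.030)<.006)&(np.hypot(P[...,0]-.586,P[...,1]+.02)<.13)).astype(np.uint8)
q=P[cv2.morphologyEx(m,cv2.MORPH_OPEN,np.ones((5,5)))>0]; print(cv2.minAreaRect((q[:,:2]*1000).astype(np.float32)))
E
```

```text
time_s: 31.45
position: [0.5869, -0.0193, 0.4051]
tool_rot: [[0.996, -0.093, 0.001], [-0.093, -0.996, -0.0], [0.001, 0.0, -1.0]]
ft_force: [-0.0, -0.4, -1.1]
grip_width: 0.0855
gripper_force: 0.0
1820 ((0.5874689817428589, -0.019292570650577545), 0.02363530918955803) [ 0.58893784 -0.01946396  0.06290604]
((587.1438598632812, -18.60076904296875), (139.1534423828125, 169.11009216308594), 11.473807334899902)
```

View pics/w6.png

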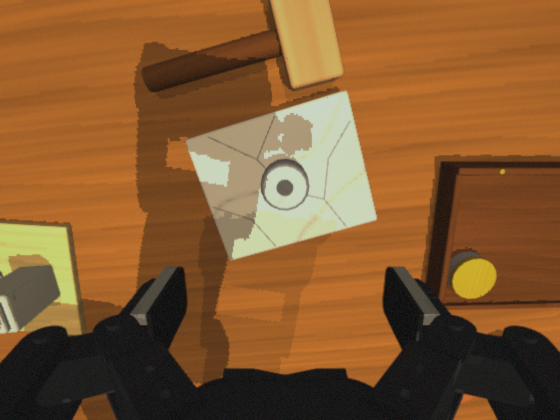

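The block sits at (285,187), within 1 mm of the slab's centre. Next, the tin.

```bash
python3 -m creep '[{"jaw":-1,"travel":[-8,35,0],"roll":0.13},{"jaw":-1,"travel":[-16,70,0],"roll":0.26},{"jaw":-1,"travel":[-24,105,0],"roll":0.39},{"jaw":-1,"travel":[-32,140,0],"roll":0.52},{"jaw":-1,"travel":[-40,175,0],"roll":0.65},{"jaw":-1,"travel":[-48,210,0],"roll":0.78},{"jaw":-1,"travel":[-56,245,0],"roll":0.91},{"jaw":-1,"travel":[-64,280,0],"roll":1.04},{"jaw":-1,"travel":[-72,315,0],"roll":1.17},{"jaw":-1,"travel":[-80,350,0],"roll":1.31},{"jaw":-1,"travel":[-86,375,0],"roll":1.44},{"jaw":-1,"travel":[-89,383,0],"roll":1.57}]'
python3 -m creep '[{"jaw":-1,"travel":[0,0,0],"roll":0},{"jaw":-1,"travel":[0,0,0],"roll":0},{"jaw":-1,"travel":[0,0,0],"roll":0}]'
python3 - <<'E'
from h import *
im,P=cloud("wrist"); save(im,"w7.png")
for n,x,y,z0,z1 in [("amber",.51,.436,.125,.145),("square",.488,.291,.121,.14),("tin",.498,.364,.114,.1235)]:
    q=P[(P[...,2]>z0)&(P[...,2]<z1)&(np.hypot(P[...,0]-x,P[...,1]-y)<.035)]
    print(n,len(q),len(q) and cv2.minEnclosingCircle(q[:,:2].astype(np.float32)),len(q) and np.median(q,0).round(4))
E
```

```text
time_s: 32.7
position: [0.4973, 0.366, 0.4022]
tool_rot: [[0.086, 0.996, -0.004], [0.996, -0.086, -0.001], [-0.002, -0.004, -1.0]]
ft_force: [0.2, 0.0, 0.0]
grip_width: 0.085
gripper_force: 0.0
time_s: 33.0
position: [0.4985, 0.363, 0.404]
tool_rot: [[0.097, 0.995, -0.001], [0.995, -0.097, -0.001], [-0.001, -0.001, -1.0]]
ft_force: [-0.4, 0.3, -0.6]
grip_width: 0.0856
gripper_force: 0.0
amber 1555 ((0.5105747580528259, 0.43629246950149536), 0.01579292304813862) [0.5105 0.4364 0.1329]
square 1030 ((0.4887644946575165, 0.2918098568916321), 0.015210526064038277) [0.489  0.2939 0.1288]
tin 3361 ((0.49714136123657227, 0.36431369185447693), 0.026613634079694748) [0.4976 0.3657 0.1218]
```

```bash
python3 -m creep '[{"jaw":-1,"travel":[0,1,-40],"roll":0},{"jaw":-1,"travel":[0,1,-80],"roll":0},{"jaw":-1,"travel":[0,1,-120],"roll":0},{"jaw":-1,"travel":[0,1,-140],"roll":0},{"jaw":-1,"travel":[0,1,-146],"roll":0},{"jaw":-1,"travel":[0,1,-146],"roll":0},{"jaw":0,"travel":[0,1,-146],"roll":0},{"jaw":1,"travel":[0,1,-146],"roll":0},{"jaw":1,"travel":[0,1,-146],"roll":0},{"jaw":1,"travel":[0,1,-146],"roll":0},{"jaw":1,"travel":[0,1,-146],"roll":0}]' 70
python3 -m creep '[{"jaw":1,"travel":[0,0,10],"roll":0},{"jaw":1,"travel":[0,0,30],"roll":0},{"jaw":1,"travel":[0,0,60],"roll":0},{"jaw":1,"travel":[0,0,95],"roll":0},{"jaw":1,"travel":[0,0,130],"roll":0},{"jaw":1,"travel":[0,0,150],"roll":0},{"jaw":1,"travel":[0,-10,160],"roll":0},{"jaw":1,"travel":[0,-30,160],"roll":0},{"jaw":1,"travel":[0,-60,160],"roll":0},{"jaw":1,"travel":[0,-100,160],"roll":0},{"jaw":1,"travel":[0,-140,160],"roll":0},{"jaw":1,"travel":[0,-180,160],"roll":0}]'
python3 -m creep '[{"jaw":1,"travel":[0,-40,0],"roll":0},{"jaw":1,"travel":[0,-80,0],"roll":0},{"jaw":1,"travel":[0,-120,0],"roll":0},{"jaw":1,"travel":[-5,-160,0],"roll":0},{"jaw":1,"travel":[-10,-200,0],"roll":0},{"jaw":1,"travel":[-15,-240,0],"roll":0},{"jaw":1,"travel":[-20,-280,0],"roll":0},{"jaw":1,"travel":[-25,-320,0],"roll":0},{"jaw":1,"travel":[-30,-360,0],"roll":0},{"jaw":1,"travel":[-37,-400,0],"roll":0},{"jaw":1,"travel":[-37,-440,0],"roll":0},{"jaw":1,"travel":[-37,-480,0],"roll":0}]'
python3 -m creep '[{"jaw":1,"travel":[0,-30,0],"roll":0},{"jaw":1,"travel":[0,-47,0],"roll":0},{"jaw":1,"travel":[0,-55,0],"roll":0},{"jaw":1,"travel":[0,-56,0],"roll":0},{"jaw":1,"travel":[0,-56,0],"roll":0},{"jaw":1,"travel":[0,-56,0],"roll":0}]'
```

```text
time_s: 34.15
position: [0.4982, 0.3648, 0.2605]
tool_rot: [[0.094, 0.996, 0.003], [0.996, -0.094, 0.001], [0.001, 0.002, -1.0]]
ft_force: [-1.2, 0.3, 6.6]
grip_width: 0.0507
gripper_force: 72.1
time_s: 35.35
position: [0.4975, 0.1827, 0.4181]
tool_rot: [[0.094, 0.996, -0.002], [0.996, -0.094, -0.0], [-0.001, -0.002, -1.0]]
ft_force: [0.3, 0.2, -2.0]
grip_width: 0.0503
gripper_force: 73.2
time_s: 36.55
position: [0.46, -0.2971, 0.4183]
tool_rot: [[0.095, 0.996, -0.001], [0.996, -0.095, 0.001], [0.001, -0.001, -1.0]]
ft_force: [0.5, 0.5, -3.7]
grip_width: 0.0505
gripper_force: 73.4
time_s: 37.15
position: [0.4613, -0.3502, 0.419]
tool_rot: [[0.093, 0.996, 0.0], [0.996, -0.093, 0.0], [0.0, 0.0, -1.0]]
ft_force: [0.3, -1.0, -2.4]
grip_width: 0.0499
gripper_force: 73.4
```

```bash
python3 -m creep '[{"jaw":1,"travel":[0,0,-20],"roll":0},{"jaw":1,"travel":[0,0,-60],"roll":0},{"jaw":1,"travel":[0,0,-100],"roll":0},{"jaw":1,"travel":[0,0,-130],"roll":0},{"jaw":1,"travel":[0,0,-147],"roll":0},{"jaw":1,"travel":[0,0,-154],"roll":0},{"jaw":1,"travel":[0,0,-157],"roll":0},{"jaw":1,"travel":[0,0,-158],"roll":0},{"jaw":1,"travel":[0,0,-159],"roll":0},{"jaw":1,"travel":[0,0,-160],"roll":0},{"jaw":1,"travel":[0,0,-160],"roll":0}]'
```

```text
time_s: 38.25
position: [0.4612, -0.3515, 0.2605]
tool_rot: [[0.094, 0.996, 0.002], [0.996, -0.094, -0.002], [-0.002, 0.002, -1.0]]
ft_force: [-1.5, 0.3, 6.3]
grip_width: 0.0506
gripper_force: 74.3
```

```bash
python3 -m creep '[{"jaw":0.3,"travel":[0,0,0],"roll":0},{"jaw":-0.3,"travel":[0,0,0],"roll":0},{"jaw":-1,"travel":[0,0,0],"roll":0},{"jaw":-1,"travel":[0,0,0],"roll":0},{"jaw":-1,"travel":[0,0,0],"roll":0},{"jaw":-1,"travel":[0,0,20],"roll":0},{"jaw":-1,"travel":[0,0,60],"roll":0},{"jaw":-1,"travel":[0,0,105],"roll":0},{"jaw":-1,"travel":[0,0,146],"roll":0},{"jaw":-1,"travel":[0,40,146],"roll":0},{"jaw":-1,"travel":[0,85,146],"roll":0},{"jaw":-1,"travel":[0,130,146],"roll":0}]'
python3 -m creep '[{"jaw":-1,"travel":[0,50,0],"roll":0},{"jaw":-1,"travel":[0,100,0],"roll":0},{"jaw":-1,"travel":[0,150,0],"roll":0},{"jaw":-1,"travel":[0,200,0],"roll":0},{"jaw":-1,"travel":[5,250,0],"roll":0},{"jaw":-1,"travel":[10,300,0],"roll":0},{"jaw":-1,"travel":[15,350,0],"roll":0},{"jaw":-1,"travel":[20,400,0],"roll":0},{"jaw":-1,"travel":[25,450,0],"roll":0},{"jaw":-1,"travel":[27,490,0],"roll":0},{"jaw":-1,"travel":[27,513,0],"roll":0},{"jaw":-1,"travel":[27,513,0],"roll":0}]'
python3 -m creep '[{"jaw":-1,"travel":[0,0,0],"roll":0},{"jaw":-1,"travel":[0,0,0],"roll":0}]'
```

```text
time_s: 39.45
position: [0.4607, -0.22, 0.4048]
tool_rot: [[0.095, 0.995, 0.0], [0.995, -0.095, -0.0], [-0.0, 0.0, -1.0]]
ft_force: [1.2, -0.5, -0.1]
grip_width: 0.085
gripper_force: 0.0
time_s: 40.65
position: [0.4876, 0.2942, 0.4042]
tool_rot: [[0.09, 0.996, -0.0], [0.996, -0.09, 0.0], [0.0, -0.0, -1.0]]
ft_force: [0.9, -0.0, 0.2]
grip_width: 0.0853
gripper_force: 0.0
time_s: 40.85
position: [0.4882, 0.2908, 0.4048]
tool_rot: [[0.095, 0.995, -0.0], [0.995, -0.095, -0.0], [-0.0, -0.0, -1.0]]
ft_force: [-0.2, -0.1, -0.6]
grip_width: 0.0851
gripper_force: 0.0
```

```bash
python3 -m creep '[{"jaw":-1,"travel":[0,0,-40],"roll":0},{"jaw":-1,"travel":[0,0,-80],"roll":0},{"jaw":-1,"travel":[0,0,-115],"roll":0},{"jaw":-1,"travel":[0,0,-130],"roll":0},{"jaw":-1,"travel":[0,0,-130],"roll":0},{"jaw":0,"travel":[0,0,-130],"roll":0},{"jaw":1,"travel":[0,0,-130],"roll":0},{"jaw":1,"travel":[0,0,-130],"roll":0},{"jaw":1,"travel":[0,0,-130],"roll":0},{"jaw":1,"travel":[0,0,-130],"roll":0},{"jaw":1,"travel":[0,0,-130],"roll":0}]' 60
python3 -m creep '[{"jaw":1,"travel":[0,0,10],"roll":0},{"jaw":1,"travel":[0,0,30],"roll":0},{"jaw":1,"travel":[0,0,60],"roll":0},{"jaw":1,"travel":[0,0,95],"roll":0},{"jaw":1,"travel":[0,0,130],"roll":0},{"jaw":1,"travel":[0,0,150],"roll":0},{"jaw":1,"travel":[0,-10,160],"roll":0},{"jaw":1,"travel":[0,-30,160],"roll":0},{"jaw":1,"travel":[0,-60,160],"roll":0},{"jaw":1,"travel":[0,-100,160],"roll":0},{"jaw":1,"travel":[0,-140,160],"roll":0},{"jaw":1,"travel":[0,-180,160],"roll":0}]'
python3 -m creep '[{"jaw":1,"travel":[0,-40,0],"roll":0},{"jaw":1,"travel":[0,-80,0],"roll":0},{"jaw":1,"travel":[0,-120,0],"roll":0},{"jaw":1,"travel":[5,-160,0],"roll":0},{"jaw":1,"travel":[10,-200,0],"roll":0},{"jaw":1,"travel":[15,-240,0],"roll":0},{"jaw":1,"travel":[20,-280,0],"roll":0},{"jaw":1,"travel":[22,-320,0],"roll":0},{"jaw":1,"travel":[23,-360,0],"roll":0},{"jaw":1,"travel":[23,-385,0],"roll":0},{"jaw":1,"travel":[23,-400,0],"roll":0},{"jaw":1,"travel":[23,-400,0],"roll":0}]'
python3 -m creep '[{"jaw":1,"travel":[0,0,0],"roll":0},{"jaw":1,"travel":[0,0,-20],"roll":0},{"jaw":1,"travel":[0,0,-60],"roll":0},{"jaw":1,"travel":[0,0,-100],"roll":0},{"jaw":1,"travel":[0,0,-130],"roll":0},{"jaw":1,"travel":[0,0,-147],"roll":0},{"jaw":1,"travel":[0,0,-154],"roll":0},{"jaw":1,"travel":[0,0,-157],"roll":0},{"jaw":1,"travel":[0,0,-158],"roll":0},{"jaw":1,"travel":[0,0,-159],"roll":0},{"jaw":1,"travel":[0,0,-160],"roll":0},{"jaw":1,"travel":[0,0,-160],"roll":0}]'
```

```text
time_s: 41.95
position: [0.4883, 0.2917, 0.2758]
tool_rot: [[0.094, 0.996, 0.002], [0.996, -0.094, 0.001], [0.001, 0.002, -1.0]]
ft_force: [0.0, -0.7, 4.2]
grip_width: 0.0279
gripper_force: 58.9
time_s: 43.15
position: [0.4875, 0.1098, 0.434]
tool_rot: [[0.094, 0.996, -0.002], [0.996, -0.094, -0.0], [-0.0, -0.002, -1.0]]
ft_force: [0.5, 0.1, -2.3]
grip_width: 0.0283
gripper_force: 59.6
time_s: 44.35
position: [0.5106, -0.2899, 0.4338]
tool_rot: [[0.096, 0.995, -0.001], [0.995, -0.096, 0.001], [0.001, -0.002, -1.0]]
ft_force: [-0.4, 0.1, -2.1]
grip_width: 0.0281
gripper_force: 59.6
time_s: 45.55
position: [0.5112, -0.2884, 0.2758]
tool_rot: [[0.094, 0.996, 0.002], [0.996, -0.094, -0.001], [-0.001, 0.002, -1.0]]
ft_force: [0.1, -0.7, 4.6]
grip_width: 0.0282
gripper_force: 60.2
```

```bash
python3 -m creep '[{"jaw":0.3,"travel":[0,0,0],"roll":0},{"jaw":-0.3,"travel":[0,0,0],"roll":0},{"jaw":-1,"travel":[0,0,0],"roll":0},{"jaw":-1,"travel":[0,0,0],"roll":0},{"jaw":-1,"travel":[0,0,0],"roll":0},{"jaw":-1,"travel":[0,0,20],"roll":0},{"jaw":-1,"travel":[0,0,60],"roll":0},{"jaw":-1,"travel":[0,0,100],"roll":0},{"jaw":-1,"travel":[0,0,130],"roll":0},{"jaw":-1,"travel":[0,40,130],"roll":0},{"jaw":-1,"travel":[0,85,130],"roll":0},{"jaw":-1,"travel":[0,130,130],"roll":0}]'
python3 -m creep '[{"jaw":-1,"travel":[0,50,0],"roll":0},{"jaw":-1,"travel":[0,100,0],"roll":0},{"jaw":-1,"travel":[0,150,0],"roll":0},{"jaw":-1,"travel":[0,200,0],"roll":0},{"jaw":-1,"travel":[0,250,0],"roll":0},{"jaw":-1,"travel":[0,300,0],"roll":0},{"jaw":-1,"travel":[0,350,0],"roll":0},{"jaw":-1,"travel":[0,400,0],"roll":0},{"jaw":-1,"travel":[0,450,0],"roll":0},{"jaw":-1,"travel":[0,500,0],"roll":0},{"jaw":-1,"travel":[0,550,0],"roll":0},{"jaw":-1,"travel":[-1,594,0],"roll":0}]'
python3 -m creep '[{"jaw":-1,"travel":[0,0,0],"roll":0},{"jaw":-1,"travel":[0,0,0],"roll":0},{"jaw":-1,"travel":[0,0,0],"roll":0}]'
```

```text
time_s: 46.75
position: [0.5107, -0.1571, 0.4047]
tool_rot: [[0.095, 0.995, 0.0], [0.995, -0.095, 0.0], [0.0, 0.0, -1.0]]
ft_force: [0.6, 0.1, 0.4]
grip_width: 0.0854
gripper_force: 0.0
time_s: 47.95
position: [0.5095, 0.4381, 0.4045]
tool_rot: [[0.093, 0.996, -0.0], [0.996, -0.093, -0.0], [-0.0, -0.0, -1.0]]
ft_force: [0.1, 0.3, 0.2]
grip_width: 0.0854
gripper_force: 0.0
time_s: 48.25
position: [0.5103, 0.4348, 0.4047]
tool_rot: [[0.095, 0.995, -0.0], [0.995, -0.095, -0.0], [-0.0, -0.0, -1.0]]
ft_force: [-0.1, 0.1, -0.9]
grip_width: 0.0855
gripper_force: 0.0
```

```bash
python3 -m creep '[{"jaw":-1,"travel":[0,0,-40],"roll":0},{"jaw":-1,"travel":[0,0,-80],"roll":0},{"jaw":-1,"travel":[0,0,-115],"roll":0},{"jaw":-1,"travel":[0,0,-128],"roll":0},{"jaw":-1,"travel":[0,0,-128],"roll":0},{"jaw":0,"travel":[0,0,-128],"roll":0},{"jaw":1,"travel":[0,0,-128],"roll":0},{"jaw":1,"travel":[0,0,-128],"roll":0},{"jaw":1,"travel":[0,0,-128],"roll":0},{"jaw":1,"travel":[0,0,-128],"roll":0},{"jaw":1,"travel":[0,0,-128],"roll":0}]' 60
python3 -m creep '[{"jaw":1,"travel":[0,0,10],"roll":0},{"jaw":1,"travel":[0,0,30],"roll":0},{"jaw":1,"travel":[0,0,60],"roll":0},{"jaw":1,"travel":[0,0,95],"roll":0},{"jaw":1,"travel":[0,0,130],"roll":0},{"jaw":1,"travel":[0,0,150],"roll":0},{"jaw":1,"travel":[0,-10,160],"roll":0},{"jaw":1,"travel":[0,-30,160],"roll":0},{"jaw":1,"travel":[0,-60,160],"roll":0},{"jaw":1,"travel":[0,-100,160],"roll":0},{"jaw":1,"travel":[0,-140,160],"roll":0},{"jaw":1,"travel":[0,-180,160],"roll":0}]'
python3 -m creep '[{"jaw":1,"travel":[0,-40,0],"roll":0},{"jaw":1,"travel":[0,-80,0],"roll":0},{"jaw":1,"travel":[0,-120,0],"roll":0},{"jaw":1,"travel":[0,-160,0],"roll":0},{"jaw":1,"travel":[0,-200,0],"roll":0},{"jaw":1,"travel":[0,-240,0],"roll":0},{"jaw":1,"travel":[0,-280,0],"roll":0},{"jaw":1,"travel":[0,-320,0],"roll":0},{"jaw":1,"travel":[0,-360,0],"roll":0},{"jaw":1,"travel":[0,-400,0],"roll":0},{"jaw":1,"travel":[0,-440,0],"roll":0},{"jaw":1,"travel":[0,-480,0],"roll":0}]'
python3 -m creep '[{"jaw":1,"travel":[0,-40,0],"roll":0},{"jaw":1,"travel":[-5,-80,0],"roll":0},{"jaw":1,"travel":[-10,-120,0],"roll":0},{"jaw":1,"travel":[-10,-155,0],"roll":0},{"jaw":1,"travel":[-10,-175,0],"roll":0},{"jaw":1,"travel":[-10,-187,0],"roll":0},{"jaw":1,"travel":[-10,-194,0],"roll":0},{"jaw":1,"travel":[-10,-194,0],"roll":0},{"jaw":1,"travel":[-10,-194,0],"roll":0},{"jaw":1,"travel":[-10,-194,0],"roll":0}]'
```

```text
time_s: 49.35
position: [0.5102, 0.4357, 0.278]
tool_rot: [[0.094, 0.996, 0.002], [0.996, -0.094, 0.001], [0.001, 0.002, -1.0]]
ft_force: [0.8, -0.4, 5.5]
grip_width: 0.0284
gripper_force: 59.0
time_s: 50.55
position: [0.5095, 0.2536, 0.4359]
tool_rot: [[0.094, 0.996, -0.002], [0.996, -0.094, -0.001], [-0.001, -0.002, -1.0]]
ft_force: [0.8, 0.3, -2.0]
grip_width: 0.0289
gripper_force: 59.4
time_s: 51.75
position: [0.5092, -0.2262, 0.436]
tool_rot: [[0.094, 0.996, -0.002], [0.996, -0.094, 0.001], [0.001, -0.002, -1.0]]
ft_force: [-0.1, 0.4, -1.7]
grip_width: 0.0282
gripper_force: 59.4
time_s: 52.75
position: [0.5003, -0.4174, 0.437]
tool_rot: [[0.093, 0.996, 0.0], [0.996, -0.093, -0.0], [-0.0, 0.0, -1.0]]
ft_force: [-0.2, 0.5, -1.0]
grip_width: 0.0284
gripper_force: 59.4
```

```bash
python3 -m creep '[{"jaw":1,"travel":[0,0,-20],"roll":0},{"jaw":1,"travel":[0,0,-60],"roll":0},{"jaw":1,"travel":[0,0,-100],"roll":0},{"jaw":1,"travel":[0,0,-130],"roll":0},{"jaw":1,"travel":[0,0,-147],"roll":0},{"jaw":1,"travel":[0,0,-154],"roll":0},{"jaw":1,"travel":[0,0,-157],"roll":0},{"jaw":1,"travel":[0,0,-158],"roll":0},{"jaw":1,"travel":[0,0,-159],"roll":0},{"jaw":1,"travel":[0,0,-160],"roll":0},{"jaw":1,"travel":[0,0,-160],"roll":0}]'
```

```text
time_s: 53.85
position: [0.5002, -0.4185, 0.278]
tool_rot: [[0.094, 0.996, 0.002], [0.996, -0.094, -0.002], [-0.002, 0.002, -1.0]]
ft_force: [0.6, -0.2, 5.0]
grip_width: 0.0287
gripper_force: 60.2
```

```bash
python3 -m creep '[{"jaw":0.3,"travel":[0,0,0],"roll":0},{"jaw":-0.3,"travel":[0,0,0],"roll":0},{"jaw":-1,"travel":[0,0,0],"roll":0},{"jaw":-1,"travel":[0,0,0],"roll":0},{"jaw":-1,"travel":[0,0,0],"roll":0},{"jaw":-1,"travel":[0,0,20],"roll":0},{"jaw":-1,"travel":[0,0,60],"roll":0},{"jaw":-1,"travel":[0,0,100],"roll":0},{"jaw":-1,"travel":[0,0,130],"roll":0},{"jaw":-1,"travel":[0,0,130],"roll":0},{"jaw":-1,"travel":[0,0,130],"roll":0}]'
python3 - <<'E'
from h import *
im,P=cloud("wrist"); save(im,"w8.png"); Q=np.load("w0.npy")
for n,x,y,z0,z1 in [("amber",.5004,-.4186,.127,.145),("square",.5108,-.2896,.122,.14),("tin",.46,-.3523,.115,.13),("jar",.4294,-.4701,.06,.08)]:
  for A in (Q,P):
    q=A[(A[...,2]>z0)&(A[...,2]<z1)&(np.hypot(A[...,0]-x,A[...,1]-y)<.035)]
    print(n,len(q),len(q) and np.round(cv2.minEnclosingCircle(q[:,:2].astype(np.float32))[0],4),len(q) and np.median(q,0).round(4))
E
```

```text
time_s: 54.95
position: [0.5, -0.4182, 0.4066]
tool_rot: [[0.094, 0.996, 0.0], [0.996, -0.094, -0.0], [-0.0, 0.0, -1.0]]
ft_force: [-0.8, 0.2, 0.3]
grip_width: 0.0857
gripper_force: 0.0
amber 1242 [ 0.5004 -0.4186] [ 0.5005 -0.4175  0.133 ]
amber 1215 [ 0.5005 -0.4187] [ 0.5006 -0.4176  0.133 ]
square 1726 [ 0.5108 -0.2896] [ 0.511  -0.2899  0.1288]
square 1699 [ 0.5115 -0.2894] [ 0.5113 -0.29    0.1288]
tin 4152 [ 0.4598 -0.3523] [ 0.4606 -0.3516  0.1217]
tin 4087 [ 0.4597 -0.3525] [ 0.4604 -0.3518  0.1217]
jar 983 [ 0.4294 -0.4701] [ 0.43   -0.4685  0.0689]
jar 966 [ 0.4294 -0.4701] [ 0.4303 -0.4685  0.0689]
```

View pics/w8.png

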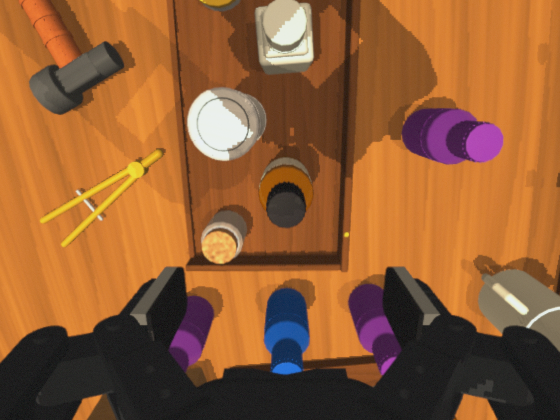

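Amber (286,205), tin (222,124) and square (285,25) all stand upright within 1 mm of where they started. The jar hasn't moved and the gripper is clear, so I'm handing in.

```bash
python3 -c "from rig import close_job; print(close_job())"
```

```text
the job is handed in; nothing more can be done
None
```

I handed the job in at about 55 s: the block sits within about 1 mm of the slab's centre, and both bottles and the tin stand upright within about 1 mm of their start positions. I measured the rivet jar as unmoved; I did not re-measure the wax tin and the mallet, but nothing touched them that I know of.

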